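Open the mask aligner: prop up the mask frame and take the dust cover off the chuck

TASK

Get the mask aligner ready for a wafer: raise the hinged mask frame by its front handle without letting it drop back, then push the red knuckle of its folding stay down past straight until it is locked against its stop, so that the frame stays up by itself. Only then reach in, lift the orange dust cover off the chuck by its black knob and set it down upright, flat in the blue tray. Leave everything else where it stands.

Things in the scene. Friction and masses are not known exactly. Their poses are not given: they have to be found in the camera images.
- aligner: Mask stage, fixed on the deck: black open-topped housing 205 (x, from -95 to 110) x 240 (y) x 100 mm high, walls 12 mm thick. Origin: on the deck below it (z = 0), midway in y. Its -x side is the front with the frame's handle, +x the rear with the hinge, z up; it is found turned up to 0.2 rad about z. Inside, an aluminium chuck, 100 mm across, has its flat top at (-20, 0, 40) mm.
- frame (a joint): Angle of the mask frame, rad: 0 closed and level, growing as it opens; 1.41 at most (stay straight), 1.39 with the stay locked. Steel plate 196 x 236 x 12 mm with a glass mask in its window, 0.6 kg, hinged along its rear edge. Let go below about 1.05 rad it falls shut; from about 1.15 rad up the stiff stay just holds it, not yet locked.
- frame_hinge (a point): Middle of the frame's hinge axis, at (100, 0, 106) mm in the stage's frame. Axes as the stage's.
- frame_handle (a point): Middle of the frame's handle: a round dark steel bar, 10 mm thick, 110 mm long along the stage's y, its centre line 40 mm in front of the frame's front edge on two side arms. It swings on a circle of radius 236 mm about the hinge: z = 106 mm closed, about 338 mm open. The bar can turn between the fingers. Axes turn with the frame.
- stay (a joint): Angle of the lower link of the folding stay on the stage's right (-y) side, about stay_pivot, rad: 0 folded forward (frame closed), 2.27 with the two links straight in line (frame highest), 2.42 at its stop past straight: locked. Turns stiffly (0.19 N m) and stays where the frame's weight cannot move it.
- stay_knuckle (a point): Middle of the red knuckle knob: cylinder 18 mm in diameter, 32 mm long along the stage's y. It runs on a 70 mm circle about stay_pivot: forward (-x) of it when folded, above it as the frame rises; push it down and to the rear (+x) to the stop, 56 mm behind and 42 mm above stay_pivot. With the frame above 1.15 rad some 5 N do; this also raises the frame the rest of the way.
- stay_pivot (a point): Lower pivot of the stay, fixed on the housing, at (-40, -155, 84) mm in the stage's frame (taken at the knob's middle plane). The lower link is 70 mm, the upper 106 mm; the upper ends on the frame's right edge, 105 mm from the hinge. Axes as the stage's.
- cover: Orange round dust cover, 90 mm in diameter, 24 mm high, with a black upright knob 18 mm in diameter and 24 mm high on top (48 mm in all), about 0.09 kg. Origin: centre of its underside; z is its axis, upwards. It starts on the chuck below the closed frame, underside at z = 40 mm, and can be lifted straight out when the frame is up.
- tray: Loose blue tray, 150 x 150 x 18 mm, walls and floor 4 mm thick, lying on the deck to the left or the right of the stage (it changes places with the mask box). Origin: centre of its underside.
- mask_box: Bystander: closed flat mask box, black below and grey on top, 140 x 140 x 26 mm; origin at the centre of its underside.
- blower: Bystander: black rubber air blower standing upright, 52 mm in diameter, 125 mm high with its thin blue nozzle; origin at the centre of its underside.
- resist: Bystander: amber bottle, 64 mm in diameter, 130 mm high; origin at the centre of its underside.
- solvent: Bystander: white bottle with a red cap, 66 mm in diameter, 160 mm high; origin at the centre of its underside.
- dish: Bystander: small steel dish, 90 mm in diameter, 22 mm high; origin at the centre of its underside.

How it is judged:
By the outcome, as a careful person would: the job done as asked, in the order asked, and still so for the second after the job is handed in, with the robot touching nothing.
It also fails if it takes over 64 s, if anything falls off the work surface, if the arm or the gripper's body presses on something with over 40 N, if the wrist force passes 120 N, or if a joint passes its speed limit or range.

ROBOT

A 6-joint arm with a two-finger parallel gripper is mounted at the origin on the work surface. World frame = base frame: x ahead of the robot, y to its left, z up, the work surface at z = 0. Lengths are in mm, angles in rad, forces in N, time in s.
With the tool pointing down it reaches from about 350 to 775 mm from the base axis. Payload 7.3 kg.
Tool frame: the origin (TCP) lies on the centre line of the jaws, within the pads' length; the fingertips stand 22 mm ahead of it and the grasp point (between the pads) lies 3 mm ahead of it; z points along the fingers, y is the direction in which the jaws open and shut (so a half turn about z gives the same grasp; the last joint's range is limited). The gripper opens to 92 mm and grips with 3 to 60 N. Pads are 19 mm wide; open, the fingers measure 130 mm over their backs; the gripper's body (75 mm by 190 mm) begins 47 mm behind the grasp point.
Start: joints at [-1.301, 0.342, 1.524, -0, 1.275, -0.146], TCP at [212.082, -480.275, 248.741] pointing down, gripper open.
Joint ranges: [-2.53, 2.53], [-0.77, 2.02], [0.04, 2.7], [-1, 4.14], [0.28, 2.66], [-3.11, 3.11]. Speed limits (rad/s): [2.57, 2.57, 3.14, 3.14, 3.14, 3.14].

INTERFACE

Orientations are given as [roll, pitch, yaw] about the fixed x, y, z axes, in that order (R = Rz(yaw) Ry(pitch) Rx(roll)).
In Python, from plant import bot gives the robot as it stands.
- The arm moves only by the tool play_rows, never from a script. Its argument "moves" is one flat list of numbers, 5 for each row, row after row: the closure in counts, from 0 (fully open) to 255 (shut), then the shift along the tool's x, y, z in mm, then the turn about the tool's z in degrees. A call has 1 to 8 rows; each row is the pose to reach, as a shift and turn from the pose commanded when the call began, along the tool's axes at that moment; what a row does not reach only later rows make up. A row lasts 1/12 s, in which the tool goes at most 41.7 mm and 7.16 degrees, less where a joint would pass 70% of its speed; a pose out of reach is approached as far as the arm can. A call with a gripper value outside its range is refused whole. The fingers move at their own pace and stop on an object; the grip force is fixed at half the most. Time passes only in rows, so rows that repeat a pose let the fingers close. It gives the time, the measured TCP pose, the force and the opening at its end, in the units of the state.
- bot.get_obs(): the state, without advancing time (a new reading comes with each control period).
- bot.capture(name): name is "side" or "top"; returns a dict with "color" (420x560x3 uint8, red, green, blue), "fx", "fy", "cx", "cy" (pixels), "k1" (the pictures are not rectified: a ray, as slopes to the right and down, at radius r is drawn at 1 + k1 r^2 times it, then the intrinsics apply), "world_to_cam" (4x4, takes a point from world to camera coordinates). Camera axes: x right, y down, z forward; pixel columns grow to the right and rows downward; lengths in mm; the calibration is good to about 2 mm. A picture is of the moment at which its call begins. There is no depth.
- bot.close_job(): hands the job in, once; it reports no verdict.
The state is a dict: "time": time; "joint_positions": joint angles; "dq": joint speeds; "tau": joint torques, N m; "tool_pos": TCP position; "tcp_rot": TCP orientation; "contact_force": force on the tool from outside, world axes, zero at the start; "moment": the same for the moment, N m; "grip_width": finger opening in mm.
Only numpy, scipy, OpenCV 4.12 (cv2) and the standard library are available. Lean on these libraries where they do the work, as an engineer would, in place of code of your own. Each camera call takes 0.05 s, during which the arm holds its last target.

## Working session

There is one attempt and no reset: what is moved stays moved. The work goes in short steps, Python scripts to look and compute and a tool call to move; the robot and the scene stay as the last step left them, time stands still between calls to the robot, and variables do not carry over. Pictures are saved under pics/ and viewed, and the job is handed in when it is done.

Besides the shell and the picture viewer there is one more tool, called after "Emit:" by a JSON object that holds its "name" and its "arguments", one argument or row to a line. play_rows: Moves the arm, as the interface text tells. Its arguments: {"type":"object","properties":{"moves":{"type":"array","items":{"type":"number"}}},"required":["moves"]}

```bash
ls; mkdir -p pics
python3 - <<'E'
from plant import bot
import cv2
print(bot.get_obs())
for n in("side","top"):
    c=bot.capture(n)
    cv2.imwrite(f"pics/{n}0.png",c["color"][:,:,::-1])
    print({k:v for k,v in c.items() if k!="color"})
E
```

```text
pics
{'time': 0.0, 'joint_positions': array([-1.30096852e+00,  3.42722576e-01,  1.52505370e+00, -2.33405964e-05,
        1.27540531e+00, -1.45980065e-01]), 'dq': array([-1.55987578e-03,  1.71999498e-03, -1.66773989e-05,  4.25102294e-04,
        6.36870283e-04, -2.74241176e-04]), 'tau': array([ 1.29920056e-03, -4.31239700e+01, -2.44216776e+01,  7.20106484e-02,
        5.58114436e-02, -1.31372199e-04]), 'tool_pos': array([ 211.98064942, -479.87130916,  248.03221988]), 'tcp_rot': array([-3.14001737e+00, -2.09047992e-04,  4.15814520e-01]), 'contact_force': array([-0.25643295,  0.50012268, -0.84259634]), 'moment': array([0.01690186, 0.00347526, 0.03085103]), 'grip_width': 91.69489535823021}
{'fx': 471.99896621958237, 'fy': 471.99896621958237, 'cx': 281.3566743649655, 'cy': 206.12179891248434, 'k1': -0.12321781033318183, 'world_to_cam': array([[-9.94646361e-01, -1.01575167e-01, -1.90026683e-02,
         5.17250734e+02],
       [-3.61763307e-02,  5.14520621e-01, -8.56714540e-01,
         9.96354887e+01],
       [ 9.67981870e-02, -8.51440553e-01, -5.15440680e-01,
         1.11696903e+03],
       [ 0.00000000e+00,  0.00000000e+00,  0.00000000e+00,
         1.00000000e+00]])}
{'fx': 460.84154053248903, 'fy': 460.84154053248903, 'cx': 284.7865611811968, 'cy': 205.18013867687134, 'k1': -0.03064296857459193, 'world_to_cam': array([[ 2.66187905e-02, -9.99514785e-01,  1.61751049e-02,
        -3.14157869e+01],
       [-9.97981472e-01, -2.75042794e-02, -5.72406900e-02,
         5.21037019e+02],
       [ 5.76578006e-02, -1.46187771e-02, -9.98229367e-01,
         1.22804640e+03],
       [ 0.00000000e+00,  0.00000000e+00,  0.00000000e+00,
         1.00000000e+00]])}
```

View pics/side0.png

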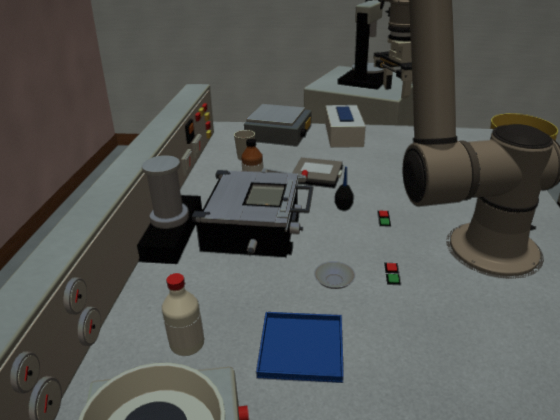

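View pics/top0.png

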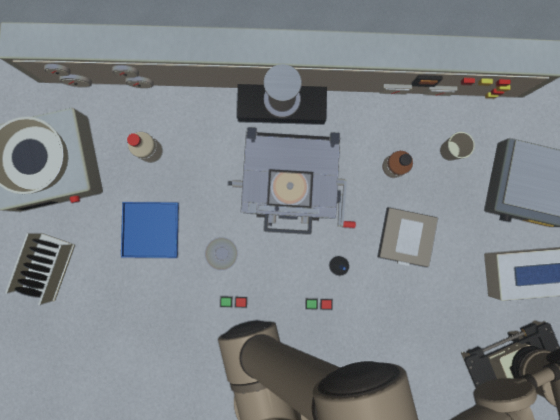

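Side: stage at about (250,210), tray at (302,345). Top: frame at about (290,175), handle at (290,222), red knuckle at (349,224), and tray at (150,230) on the +y side. The blower is at (340,265) and the dish at (221,253). Next I'll enlarge the crops and write helpers.

```bash
cat > h.py <<'E'
import numpy as np, cv2
from scipy.spatial.transform import Rotation as R
def K(c): return np.array([[c["fx"],0,c["cx"]],[0,c["fy"],c["cy"]],[0,0,1]])
def D(c): return np.array([c["k1"],0,0,0,0.])
def ray(c,uv):
    p=cv2.undistortPoints(np.array([[uv]],float),K(c),D(c))[0,0]
    W=c["world_to_cam"];Rm=W[:3,:3];o=-Rm.T@W[:3,3]
    d=Rm.T@np.array([p[0],p[1],1]);return o,d/np.linalg.norm(d)
def onz(c,uv,z):
    o,d=ray(c,uv);return o+d*(z-o[2])/d[2]
def proj(c,P):
    W=c["world_to_cam"];r,_=cv2.Rodrigues(W[:3,:3])
    return cv2.projectPoints(np.array(P,float).reshape(-1,3),r,W[:3,3],K(c),D(c))[0][:,0]
def tri(c1,u1,c2,u2):
    o1,d1=ray(c1,u1);o2,d2=ray(c2,u2)
    A=np.stack([d1,-d2],1);s=np.linalg.lstsq(A,o2-o1,rcond=None)[0]
    a=o1+s[0]*d1;b=o2+s[1]*d2;return (a+b)/2,np.linalg.norm(a-b)
def crop(c,u0,v0,u1,v1,f,name):
    im=c["color"][v0:v1,u0:u1,::-1];im=cv2.resize(im,None,fx=f,fy=f,interpolation=cv2.INTER_CUBIC)
    im=np.clip(im.astype(float)*1.5,0,255).astype(np.uint8)
    cv2.imwrite("pics/"+name,im)
def blob(c,lo,hi,box=None):
    hsv=cv2.cvtColor(c["color"],cv2.COLOR_RGB2HSV);m=cv2.inRange(hsv,lo,hi)
    if box:
        k=np.zeros_like(m);u0,v0,u1,v1=box;k[v0:v1,u0:u1]=255;m&=k
    n,l,s,ce=cv2.connectedComponentsWithStats(m)
    return sorted([(s[i,4],ce[i].round(1),s[i,:4]) for i in range(1,n)],key=lambda t:-t[0])[:4],m
E
python3 - <<'E'
from plant import bot
from h import *
t=bot.capture("top");s=bot.capture("side")
crop(t,220,120,370,260,5,"t1.png");crop(s,190,160,320,260,6,"s1.png")
import pickle;pickle.dump((t,s),open("c0.pkl","wb"))
for c in(t,s): print(blob(c,(100,150,60),(130,255,255))[0]); 
print(blob(t,(0,150,80),(8,255,255),(330,210,365,240))[0],blob(s,(0,130,60),(8,255,255),(290,160,315,185))[0])
E
```

```text
[(np.int32(2271), array([145.2, 230.1]), array([122, 203,  55,  54], dtype=int32)), (np.int32(15), array([175.3, 246.7]), array([174, 243,   3,   9], dtype=int32)), (np.int32(7), array([169. , 238.9]), array([168, 238,   3,   3], dtype=int32)), (np.int32(7), array([174.7, 254.7]), array([174, 253,   3,   4], dtype=int32))]
[(np.int32(4615), array([301.4, 346.5]), array([257, 313,  86,  64], dtype=int32)), (np.int32(22), array([281.6, 313. ]), array([272, 312,  21,   2], dtype=int32)), (np.int32(4), array([259.5, 377. ]), array([258, 377,   4,   1], dtype=int32)), (np.int32(3), array([269., 312.]), array([268, 312,   3,   1], dtype=int32))]
[(np.int32(48), array([349.3, 224. ]), array([344, 222,  11,   5], dtype=int32))] [(np.int32(27), array([304.6, 172.6]), array([302, 170,   6,   7], dtype=int32))]
```

View pics/t1.png

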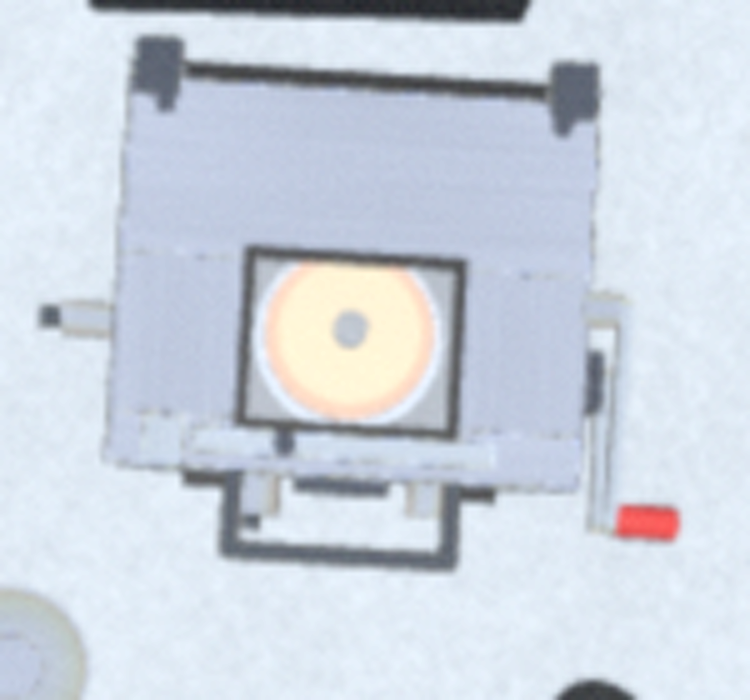

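View pics/s1.png

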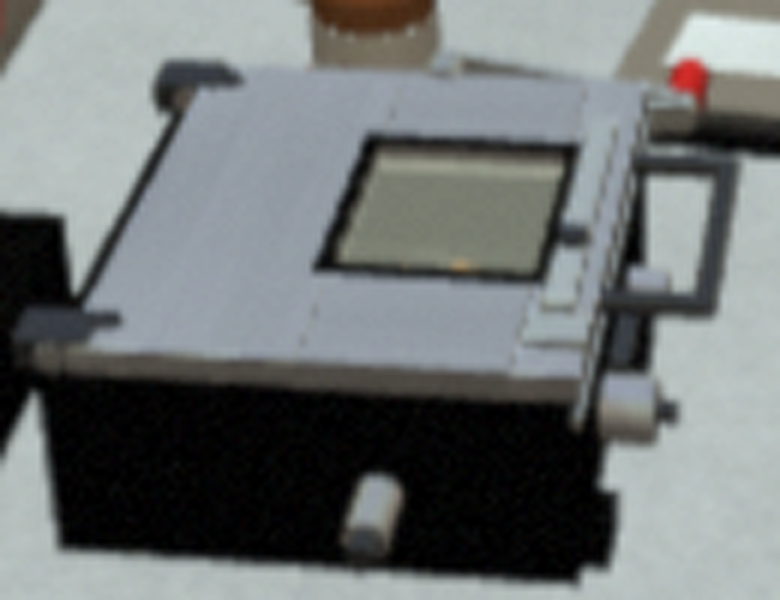

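Run:
```python
import pickle
from h import *
t,s=pickle.load(open("c0.pkl","rb"))
T=lambda u,v:((u+.5)/5-.5+220,(v+.5)/5-.5+120)
S=lambda u,v:((u+.5)/6-.5+190,(v+.5)/6-.5+160)
a=onz(t,T(225,551),106);b=onz(t,T(455,563),106);print("handle top",a,b,(a+b)/2,np.linalg.norm(a-b))
a2=onz(s,S(705,305),106);b2=onz(s,S(725,165),106);print("handle side",a2,b2,(a2+b2)/2)
for n,p in dict(fl=(105,462),fr=(578,490),rl=(128,92),rr=(598,118)).items(): print(n,onz(t,T(*p),112))
print("glass knob",onz(t,T(350,329),88))
k,e=tri(t,(349.3,224),s,(304.6,172.6));print("knuckle",k,e)
yaw=np.arctan2(*( (a-b)[:2]*[-1,1]));print("yaw",yaw)
def st(o,yaw,p): c,q=np.cos(yaw),np.sin(yaw);return np.array([o[0]+c*p[0]-q*p[1],o[1]+q*p[0]+c*p[1],p[2]])
fl,fr=[onz(t,T(*p),112) for p in((105,462),(578,490))]
print("yaw2",np.arctan2(-(fl-fr)[0],(fl-fr)[1]))
for uv in [(145.2+5,230.1)]: print("tray",onz(t,uv,10))
_,m=blob(t,(95,80,40),(130,255,255),(110,190,200,270)); 
cs=max(cv2.findContours(m,0,2)[0],key=cv2.contourArea);r=cv2.minAreaRect(cs);print(r,[onz(t,q,18).round(0) for q in cv2.boxPoints(r)])
for n,uv in dict(blower=(340,265),dish=(221,253),resist=(400,163),box=(409,237)).items():print(n,onz(t,uv,20).round())
print("blower tip", tri(t,(338,258),s,(346,168)))
```

```text
handle top [453.651632    32.68046977 106.        ] [450.7324475  -82.13954703 106.        ] [452.19203975 -24.72953863 106.        ] 114.8571194805255
handle side [455.47416238  33.93851959 106.        ] [453.30325314 -77.21413445 106.        ] [454.38870776 -21.63780743 106.        ]
fl [496.13382717  93.31938659 112.        ]
fr [ 488.61115869 -142.13574344  112.        ]
rl [682.0030094   87.83339054 112.        ]
rr [ 675.88802496 -148.47664044  112.        ]
glass knob [568.25908871 -27.13555894  88.        ]
knuckle [ 473.92675062 -180.59184582   93.09509635] 0.18872162654077299
yaw -0.025418527699107442
yaw2 -0.0319386135685091
tray [444.75081637 343.48956943  10.        ]
((149.5, 229.5), (55.0, 57.0), 90.0) [array([518., 423.,  18.]), array([522., 270.,  18.]), array([375., 264.,  18.]), array([371., 416.,  18.])]
blower [ 365. -169.   20.]
dish [389. 150.  20.]
resist [ 645. -327.   20.]
box [ 445. -354.   20.]
blower tip (array([ 377.26331926, -149.27228566,  125.54751135]), np.float64(24.294539290035146))
```

```bash
cat >> h.py <<'E'
# stage estimate
YAW=-0.03; O=np.array([589.,-27.,0])
def w(p,o=O,y=YAW): return o+R.from_euler('z',y).apply(p)
def shift(obs,target,yaw=None):
    """target TCP world -> tool axes shift and turn(deg) from measured pose"""
    r=R.from_euler('xyz',obs["tcp_rot"]); d=r.inv().apply(np.array(target)-obs["tool_pos"])
    cy=obs["tcp_rot"][2]; tn=0 if yaw is None else -np.degrees((yaw-cy+np.pi)%(2*np.pi)-np.pi)
    return d.round(1),round(tn,1)
def handle(th): return w([100-236*np.cos(th),0,106+236*np.sin(th)])
PIV=np.array([-40,-155,84.])
def knuckle(ph): g=ph+0.08;return w(PIV+70*np.array([-np.cos(g),0,np.sin(g)]))
E
python3 - <<'E'
from plant import bot
from h import *
o=bot.get_obs()
print(handle(0),handle(1.39),w([100,0,106]),knuckle(0),knuckle(2.42))
print(shift(o,[453,-23.5,180],np.pi/2+YAW))
# stay angle vs frame
for th in(0,1.15,1.25,1.3,1.35,1.38,1.39,1.41):
    A=np.array([100-105*np.cos(th),106+105*np.sin(th)]);P=PIV[[0,2]];d=A-P;L=np.hypot(*d)
    c=(70**2+L**2-106**2)/(2*70*L); print(th,L, np.arctan2(d[1],-d[0])-np.arccos(np.clip(c,-1,1))-.08)
E
```

```text
[453.06119541 -22.92061197 106.        ] [646.53823535 -28.72666509 338.1533923 ] [688.95500337 -29.99955002 106.        ] [ 474.62397358 -178.63746562   89.59402858] [ 600.42351508 -182.41258447  125.89305009]
(array([ 404.8, -320.2,   68.7]), np.float64(-64.5))
0 41.340053217188775 0.003225839735951988
1.15 152.69721229285548 1.527117752652353
1.25 161.9346519031733 1.7109315053943028
1.3 166.42167303288525 1.8174844707090645
1.35 170.8158227818013 1.9447871704199282
1.38 173.4062365376862 2.0438465432588724
1.39 174.26186106214382 2.085970299710898
1.41 175.9611767037603 2.2404748145709923
```

Emit:
{"name": "play_rows", "arguments": {
  "moves": [188,405,-320,20,-64.5,188,405,-320,20,-64.5,188,405,-320,20,-64.5,188,405,-320,20,-64.5,188,405,-320,20,-64.5,188,405,-320,20,-64.5,188,405,-320,20,-64.5,188,405,-320,20,-64.5]
}}

```text
time: 0.87
tool_pos: [368.1, -183.9, 235.8]
tcp_rot: [3.141, 0.0, 1.421]
contact_force: [0.8, -0.3, 0.5]
grip_width: 42.7
```

Run:
```python
from plant import bot
from h import *
o=bot.get_obs();print(o["time"],o["tool_pos"],o["tcp_rot"],o["grip_width"],o["joint_positions"]);print(shift(o,[453,-23.5,180],np.pi/2+YAW))
```

```text
0.8667 [ 368.13265511 -183.91483737  235.84440246] [3.14120633e+00 2.62599285e-04 1.42148636e+00] 42.7332477152697 [-6.50023364e-01  1.45474197e-01  1.82887069e+00 -4.88393082e-05
  1.16678281e+00 -5.00694263e-01]
(array([171.3,  60. ,  55.8]), np.float64(-6.8))
```

Emit:
{"name": "play_rows", "arguments": {
  "moves": [188,150,50,40,0,188,150,50,40,0,188,150,50,40,0,188,150,50,40,0,188,150,50,40,0,188,150,50,40,0,188,150,50,40,0]
}}

```text
time: 1.45
tool_pos: [440.2, -45.4, 195.7]
tcp_rot: [-3.141, 0.0, 1.417]
contact_force: [0.2, -0.3, 0.4]
grip_width: 24.1
```

Run:
```python
from plant import bot
from h import *
o=bot.get_obs();print(o["time"],o["tool_pos"],o["tcp_rot"],o["grip_width"],o["joint_positions"]);print(shift(o,[453,-23.5,180],np.pi/2+YAW))
```

```text
1.45 [440.17536804 -45.37526107 195.72422714] [-3.14117623e+00  4.11504235e-04  1.41682611e+00] 24.140158511402177 [-2.75931561e-01  2.48337165e-01  1.81914411e+00 -5.22107061e-04
  1.07447471e+00 -1.21712548e-01]
(array([23.6,  9.3, 15.7]), np.float64(-7.1))
```

Emit:
{"name": "play_rows", "arguments": {
  "moves": [188,23.6,9.3,30,-7.1,188,23.6,9.3,30,-7.1,188,23.6,9.3,30,-7.1,188,23.6,9.3,30,-7.1]
}}

```text
time: 1.78
tool_pos: [453.1, -24.7, 166.4]
tcp_rot: [3.141, 0.001, 1.537]
contact_force: [0.3, 0.8, 0.8]
grip_width: 24.2
```

Run:
```python
from plant import bot
from h import *
o=bot.get_obs();print(o["time"],o["tool_pos"],o["tcp_rot"],o["grip_width"]);print(shift(o,[453,-23,111],np.pi/2+YAW))
t=bot.capture("top");s=bot.capture("side")
crop(t,220,120,370,260,5,"t2.png");crop(s,240,130,370,230,6,"s2.png")
```

```text
1.7833 [453.07986582 -24.72152209 166.38850789] [3.14121146e+00 5.52806335e-04 1.53684536e+00] 24.174141151059274
(array([ 1.7, -0.2, 55.4]), np.float64(-0.2))
```

View pics/s2.png

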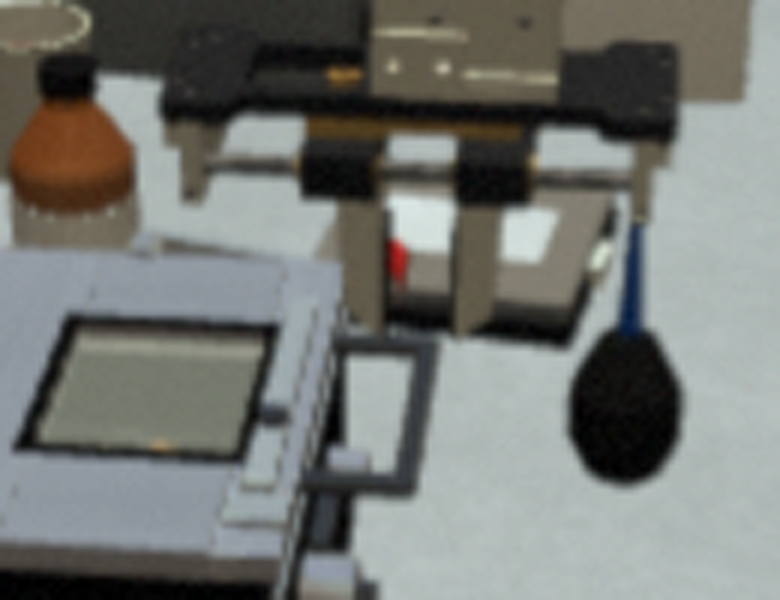

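View pics/t2.png

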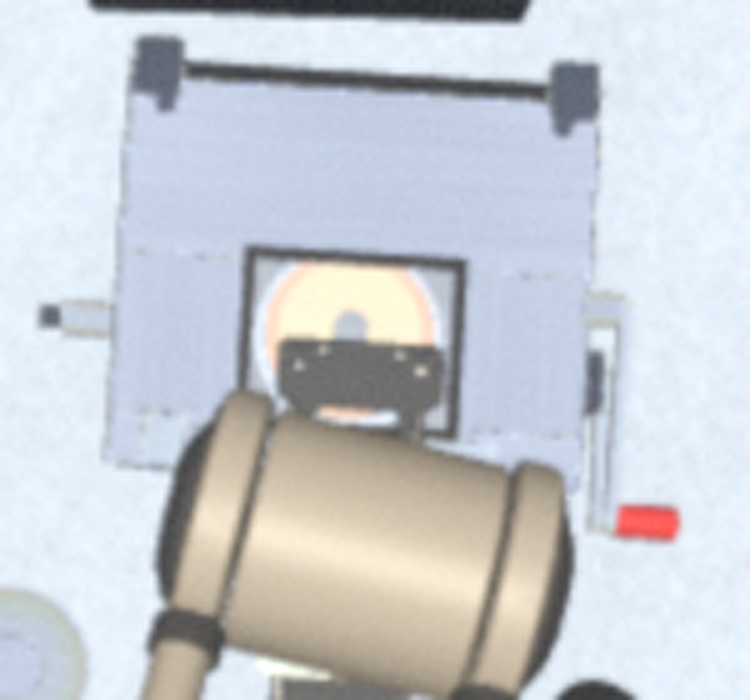

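Fingers (side crop 362,330 and 475,330) stand either side of the bar line with about 24 mm opening, and the gripper body lies along the jaws. Descending.

Emit:
{"name": "play_rows", "arguments": {
  "moves": [188,1.5,0,30,0,188,1.5,0,55,0,188,1.5,0,55,0,188,1.5,0,55,0,188,1.5,0,55,0]
}}

```text
time: 2.3
tool_pos: [454.0, -22.5, 112.3]
tcp_rot: [3.139, 0.001, 1.539]
contact_force: [0.3, -0.6, 0.8]
grip_width: 24.2
```

Run:
```python
from plant import bot
from h import *
s=bot.capture("side")
crop(s,240,130,370,230,6,"s3.png")
```

```text
(no output)
```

View pics/s3.png

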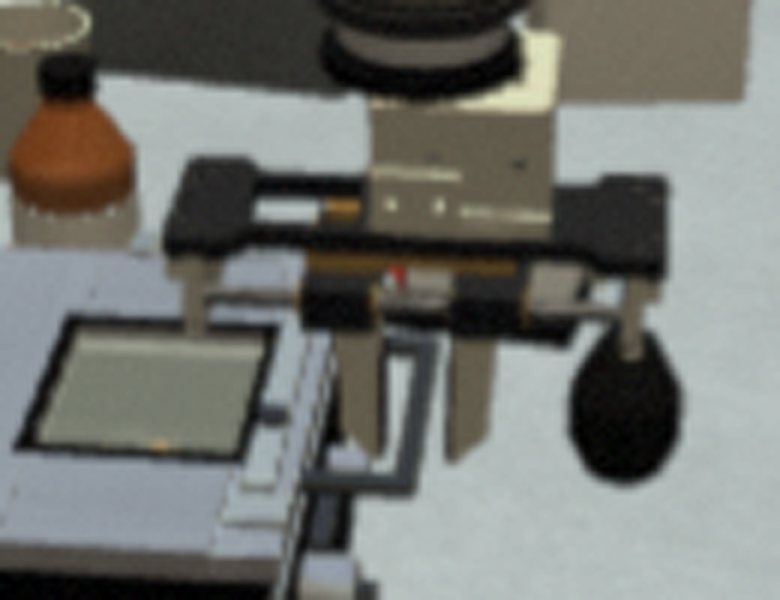

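The bar (side crop 420,400) lies between the fingers. Closing.

Emit:
{"name": "play_rows", "arguments": {
  "moves": [255,0,0,0,0,255,0,0,0,0,255,0,0,0,0,255,0,0,0,0,255,0,0,0,0]
}}

```text
time: 2.77
tool_pos: [454.0, -22.1, 111.6]
tcp_rot: [3.139, 0.0, 1.54]
contact_force: [0.4, 0.1, 6.3]
grip_width: 9.1
```

Run:
```python
from plant import bot
from h import *
o=bot.get_obs();print(o["tool_pos"],o["contact_force"])
th=np.arange(0,1.4,.1)
for a in th: print(round(a,2),(236*(1-np.cos(a))).round(1),(236*np.sin(a)).round(1))
```

```text
[454.04525571 -22.0758199  111.61331145] [0.42752284 0.14689138 6.26625991]
0.0 0.0 0.0
0.1 1.2 23.6
0.2 4.7 46.9
0.3 10.5 69.7
0.4 18.6 91.9
0.5 28.9 113.1
0.6 41.2 133.3
0.7 55.5 152.0
0.8 71.6 169.3
0.9 89.3 184.9
1.0 108.5 198.6
1.1 129.0 210.3
1.2 150.5 220.0
1.3 172.9 227.4
```

Emit:
{"name": "play_rows", "arguments": {
  "moves": [255,0,0.3,-11.8,0,255,0,1.2,-23.6,0,255,0,2.6,-35.3,0,255,0,4.7,-46.9,0,255,0,7.3,-58.4,0,255,0,10.5,-69.7,0,255,0,14.3,-80.9,0,255,0,18.6,-91.9,0]
}}

```text
time: 3.43
tool_pos: [471.5, -22.7, 202.4]
tcp_rot: [-3.14, 0.0, 1.54]
contact_force: [3.3, -0.4, -7.1]
grip_width: 9.0
```

Run:
```python
import numpy as np
for t0 in(.4,.8,1.2):
  print([((236*(np.cos(t0)-np.cos(a))).round(1),(-236*(np.sin(a)-np.sin(t0))).round(1)) for a in np.arange(t0+.05,t0+.41,.05)])
from plant import bot
from h import *
o=bot.get_obs();p=R.from_euler('z',-YAW).apply(o["tool_pos"]-O);print(p,np.hypot(p[0]-100,p[2]-5-106),np.arctan2(p[2]-111,100-p[0]))
```

```text
[(np.float64(4.9), np.float64(-10.7)), (np.float64(10.3), np.float64(-21.2)), (np.float64(16.2), np.float64(-31.5)), (np.float64(22.6), np.float64(-41.4)), (np.float64(29.5), np.float64(-50.9)), (np.float64(36.9), np.float64(-60.1)), (np.float64(44.7), np.float64(-69.0)), (np.float64(52.9), np.float64(-77.4))]
[(np.float64(8.7), np.float64(-8.0)), (np.float64(17.7), np.float64(-15.6)), (np.float64(27.1), np.float64(-22.7)), (np.float64(36.9), np.float64(-29.3)), (np.float64(47.0), np.float64(-35.4)), (np.float64(57.4), np.float64(-41.0)), (np.float64(68.0), np.float64(-46.1)), (np.float64(78.9), np.float64(-50.7))]
[(np.float64(11.1), np.float64(-4.0)), (np.float64(22.4), np.float64(-7.4)), (np.float64(33.8), np.float64(-10.3)), (np.float64(45.4), np.float64(-12.6)), (np.float64(57.1), np.float64(-14.3)), (np.float64(68.8), np.float64(-15.4)), (np.float64(80.6), np.float64(-16.0)), (np.float64(92.4), np.float64(-15.9))]
[-117.56122766    0.82328416  202.42424748] 235.99000150340362 0.39781759917896375
```

Emit:
{"name": "play_rows", "arguments": {
  "moves": [255,0,4.9,-10.7,0,255,0,10.3,-21.2,0,255,0,16.2,-31.5,0,255,0,22.6,-41.4,0,255,0,29.5,-50.9,0,255,0,36.9,-60.1,0,255,0,44.7,-69,0,255,0,52.9,-77.4,0]
}}

```text
time: 4.1
tool_pos: [521.3, -24.3, 279.8]
tcp_rot: [-3.132, 0.001, 1.54]
contact_force: [-13.0, -1.9, 5.3]
grip_width: 8.7
```

Emit:
{"name": "play_rows", "arguments": {
  "moves": [255,0,8.7,-8,0,255,0,17.7,-15.6,0,255,0,27.1,-22.7,0,255,0,36.9,-29.3,0,255,0,47,-35.4,0,255,0,57.4,-41,0,255,0,68,-46.1,0,255,0,78.9,-50.7,0]
}}

```text
time: 4.77
tool_pos: [602.1, -27.0, 333.3]
tcp_rot: [-3.14, 0.001, 1.539]
contact_force: [-9.0, -2.2, 13.1]
grip_width: 8.8
```

Run:
```python
from plant import bot
from h import *
o=bot.get_obs();p=R.from_euler('z',-YAW).apply(o["tool_pos"]-O);print(p,np.hypot(p[0]-100,p[2]-5-106),np.arctan2(p[2]-111,100-p[0]),o["joint_positions"])
t=bot.capture("top");s=bot.capture("side");crop(s,190,60,370,260,3,"s4.png");crop(t,200,70,370,260,3,"t4.png")
```

```text
[ 13.05778215   0.43730313 333.28080913] 238.67908863477007 1.1979538603855904 [-0.1710192   0.44779631  1.13177572 -0.0016815   1.56365052 -0.13962195]
```

View pics/s4.png

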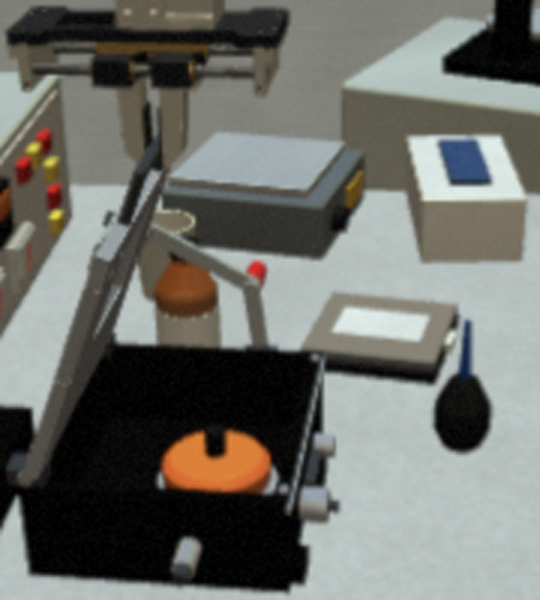

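View pics/t4.png

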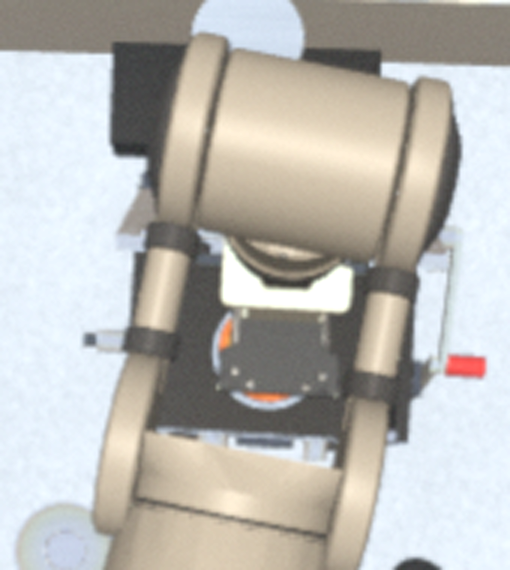

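Run:
```python
import pickle
from h import *
t,s=pickle.load(open("c0.pkl","rb"))
print(tri(t,(282,82),s,(163,163)))
```

```text
(array([796.49595037,  -0.93928687, 200.15287165]), np.float64(4.8706969634977915))
```

Emit:
{"name": "play_rows", "arguments": {
  "moves": [255,0,6,-2.5,0,255,0,11.1,-5,0,255,0,17,-7,0,255,0,22.4,-8.4,0,255,0,28,-10,0,255,0,32,-11,0,255,0,32,-11,0]
}}

```text
time: 5.45
tool_pos: [635.2, -28.0, 343.2]
tcp_rot: [-3.141, 0.001, 1.539]
contact_force: [-3.8, -0.8, 7.7]
grip_width: 8.9
```

Run:
```python
from plant import bot
from h import *
o=bot.get_obs();p=R.from_euler('z',-YAW).apply(o["tool_pos"]-O);print(p,np.hypot(p[0]-100,p[2]-5-106),np.arctan2(p[2]-111,100-p[0]),o["joint_positions"])
t=bot.capture("top");s=bot.capture("side");crop(s,190,60,370,260,3,"s5.png")
b1=blob(t,(0,150,80),(8,255,255),(320,160,380,240))[0];b2=blob(s,(0,130,60),(8,255,255),(250,110,320,185))[0];print(b1,b2)
k,e=tri(t,b1[0][1],s,b2[0][1]);print(k,e); q=R.from_euler('z',-YAW).apply(k-O)-PIV;print(q,np.hypot(q[0],q[2]),np.arctan2(q[2],-q[0])-.08)
```

```text
[4.61795119e+01 3.38498162e-01 3.43169714e+02] 238.32629155813848 1.3430045446290095 [-1.64045805e-01  5.15513854e-01  9.96355315e-01 -1.15105415e-03
  1.62974124e+00 -1.32643808e-01]
[(np.int32(53), array([355. , 183.1]), array([350, 181,  11,   5], dtype=int32))] [(np.int32(23), array([268.1, 151.2]), array([266, 149,   5,   6], dtype=int32))]
[ 571.52691857 -183.37811323  152.13778875] 0.6219351255761945
[27.22542059 -1.83186218 68.13778875] 73.37562116659502 1.8709269519992426
```

Frame at about 1.32–1.34 rad; the knuckle angle of 1.87 agrees. Releasing and lifting off.

Emit:
{"name": "play_rows", "arguments": {
  "moves": [188,0,0,0,0,188,0,0,0,0,188,0,0,0,0,188,0,0,-10,0,188,0,0,-40,0,188,0,0,-65,0,188,0,0,-65,0,188,0,0,-65,0]
}}

```text
time: 6.22
tool_pos: [635.8, -27.5, 407.9]
tcp_rot: [3.139, 0.0, 1.54]
contact_force: [0.3, -0.4, -0.5]
grip_width: 24.2
```

Run:
```python
from plant import bot
from h import *
o=bot.get_obs();print(o["tool_pos"],o["contact_force"])
t=bot.capture("top");s=bot.capture("side");crop(s,190,60,370,260,3,"s5.png")
b1=blob(t,(0,150,80),(8,255,255),(320,160,380,240))[0];b2=blob(s,(0,130,60),(8,255,255),(250,110,320,185))[0]
k,e=tri(t,b1[0][1],s,b2[0][1]);print(k,e); q=R.from_euler('z',-YAW).apply(k-O)-PIV;print(q,np.hypot(q[0],q[2]),np.arctan2(q[2],-q[0])-.08)
# approach: inner finger centre 55.5 from tool centre toward +y
for dz in (60,22+10): print(w([k[0]*0+PIV[0]+q[0]-4,-155-2-55.5,84+q[2]+9+22+dz-22]), )
T=w([PIV[0]+q[0]-4,-157-55.5,152+9+22+40]);print(T,shift(o,T,YAW), shift(o,[T[0],T[1],o["tool_pos"][2]],YAW))
```

```text
[635.84363504 -27.53526031 407.9075717 ] [ 0.32085367 -0.39650279 -0.46506837]
[ 571.53829316 -183.2370342   151.64166097] 1.1793109402300563
[27.23255833 -1.69050544 67.64166097] 72.91780668322919 1.8735423977622427
[ 565.86605932 -238.90143437  220.64166097]
[ 565.86605932 -238.90143437  192.64166097]
[ 565.86605932 -238.90143437  223.        ] (array([-213.4,  -63.9,  184.8]), np.float64(89.9)) (array([-2.134e+02, -6.340e+01, -1.000e-01]), np.float64(89.9))
```

View pics/s5.png

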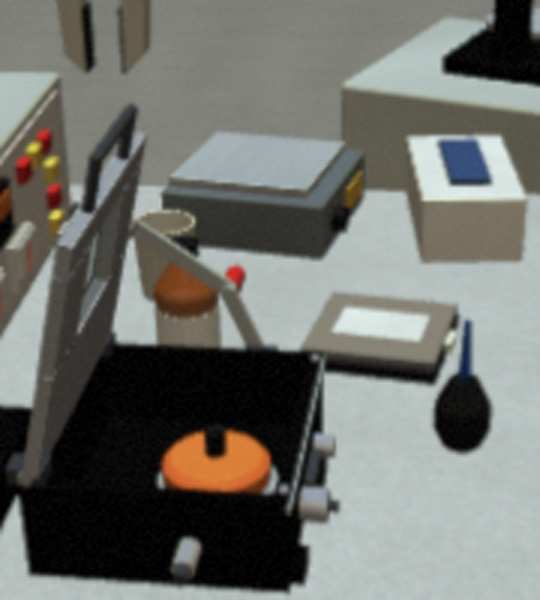

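Run:
```python
import pickle
from plant import bot
from h import *
t,s=pickle.load(open("c0.pkl","rb"))
print("cap",onz(t,(405,159),130),tri(t,(405,159),s,(250,144)))
o=bot.get_obs()
T=w([-46,-214,138]);print(T,shift(o,T,YAW));T=w([-2.5,-214,138]);print(T)
print(blob(t,(3,80,20),(18,255,255),(375,140,425,190))[0])
```

```text
cap [ 637.89469111 -310.47071355  130.        ] (array([ 641.79179454, -314.82391764,  113.87224846]), np.float64(2.400125799326087))
[ 536.6016614  -239.52391421  138.        ] (array([-215.1,  -91.5,  267.6]), np.float64(89.9))
[ 580.08208787 -240.82871847  138.        ]
[(np.int32(303), array([398.1, 163.3]), array([389, 151,  23,  23], dtype=int32))]
```

Emit:
{"name": "play_rows", "arguments": {
  "moves": [0,-40,-20,0,7,0,-80,-40,0,14,0,-120,-60,0,21,0,-160,-80,0,28,0,-200,-93,0,35,0,-214,-93,0,42,0,-214,-93,0,49,0,-214,-93,0,56]
}}

```text
time: 6.98
tool_pos: [534.8, -240.5, 404.9]
tcp_rot: [-3.138, 0.002, 0.553]
contact_force: [0.1, -0.3, -0.1]
grip_width: 72.7
```

Run:
```python
from plant import bot
from h import *
o=bot.get_obs()
T=w([-46,-214,138]);print(T,o["tool_pos"],o["joint_positions"],shift(o,T,YAW))
```

```text
[ 536.6016614  -239.52391421  138.        ] [ 534.75760522 -240.4681288   404.86170246] [-5.53202674e-01  4.06550452e-01  1.00809242e+00 -1.08678089e-04
  1.73047723e+00  4.64843556e-01] (array([  2.5,   1. , 266.9]), np.float64(33.4))
```

Emit:
{"name": "play_rows", "arguments": {
  "moves": [0,2,1,30,7,0,2,1,60,14,0,2,1,90,21,0,2,1,120,28,0,2,1,150,34,0,2,1,180,34,0,2,1,180,34,0,2,1,180,34]
}}

```text
time: 7.65
tool_pos: [537.1, -237.7, 225.0]
tcp_rot: [-3.139, 0.005, -0.03]
contact_force: [-0.5, -0.4, 1.1]
grip_width: 92.2
```

Run:
```python
from plant import bot
from h import *
o=bot.get_obs()
T=w([-46,-214,138]);print(T,o["tool_pos"],o["tcp_rot"],shift(o,T,YAW))
t=bot.capture("top");s=bot.capture("side");crop(s,190,60,370,260,3,"s6.png");crop(t,270,100,440,260,4,"t6.png")
```

```text
[ 536.6016614  -239.52391421  138.        ] [ 537.08528641 -237.74514193  224.95705599] [-3.13898632  0.00463333 -0.03040756] (array([-0.,  2., 87.]), np.float64(-0.0))
```

View pics/s6.png

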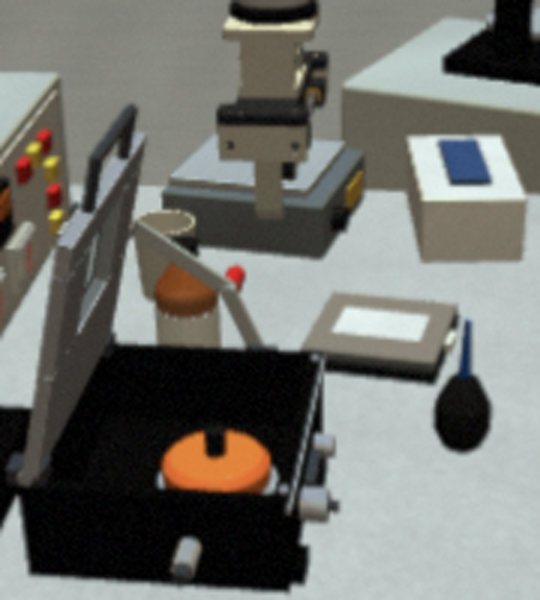

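View pics/t6.png

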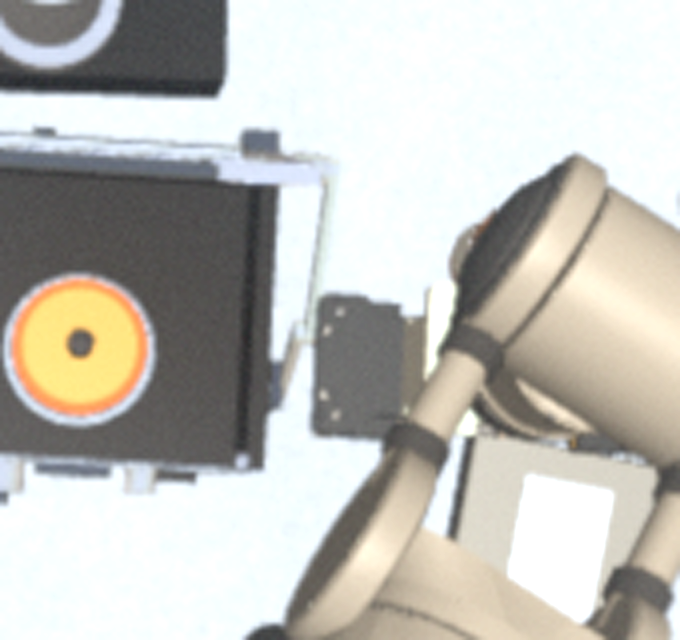

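Side: the finger (268,205 in the crop) hangs in front of the knob at (235,275), with the frame still up. Descending next to it.

Emit:
{"name": "play_rows", "arguments": {
  "moves": [0,-2,2,25,0,0,-2,2,50,0,0,-2,2,75,0,0,-2,2,87,0,0,-2,2,87,0,0,-2,2,87,0]
}}

```text
time: 8.25
tool_pos: [536.9, -240.8, 141.4]
tcp_rot: [3.14, -0.002, -0.031]
contact_force: [-0.3, 0.4, 0.3]
grip_width: 91.8
```

Run:
```python
from plant import bot
from h import *
o=bot.get_obs();print(shift(o,w([-2.5,-214,138]),YAW))
t=bot.capture("top");s=bot.capture("side");crop(s,220,110,320,190,6,"s7.png")
```

```text
(array([43.2, -1.3,  3.5]), np.float64(-0.0))
```

View pics/s7.png

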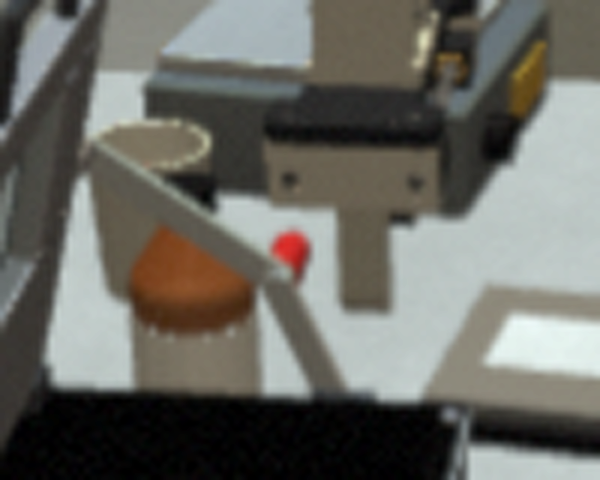

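Emit:
{"name": "play_rows", "arguments": {
  "moves": [0,6,0,2,0,0,12,0,2,0,0,17,0,2,0,0,21,0,2,0,0,25,0,2,0,0,29,0,2,0]
}}

```text
time: 8.85
tool_pos: [564.0, -240.8, 136.6]
tcp_rot: [-3.14, 0.005, -0.03]
contact_force: [-5.1, 0.0, -4.7]
grip_width: 92.2
```

Emit:
{"name": "play_rows", "arguments": {
  "moves": [0,3,0,0,0,0,6,0,0,0,0,9,0,0,0,0,11,0,0,0,0,11,0,0,0]
}}

```text
time: 9.27
tool_pos: [574.5, -240.8, 135.9]
tcp_rot: [-3.14, 0.006, -0.03]
contact_force: [-6.2, 0.2, -4.5]
grip_width: 91.9
```

```bash
cat > kn.py <<'E'
from plant import bot
from h import *
import sys
n=sys.argv[1]
o=bot.get_obs();print(o["tool_pos"],o["contact_force"],shift(o,w([-2.5,-214,138]),YAW))
t=bot.capture("top");s=bot.capture("side");crop(s,220,80,320,190,5,f"s{n}.png");crop(t,270,130,410,240,5,f"t{n}.png")
b1=blob(t,(0,150,80),(8,255,255),(320,150,380,240))[0];b2=blob(s,(0,130,60),(8,255,255),(250,110,320,185))[0];print(b1[:2],b2[:2])
k,e=tri(t,b1[0][1],s,b2[0][1]);print(k,e); q=R.from_euler('z',-YAW).apply(k-O)-PIV;print(q,np.hypot(q[0],q[2]),np.arctan2(q[2],-q[0])-.08)
k=onz(s,b2[0][1],0)
# side ray ∩ knob plane y=-156.5 stage
oo,d=ray(s,b2[0][1]);Ri=R.from_euler('z',-YAW);a=Ri.apply(oo-O);dd=Ri.apply(d);p=a+dd*((-156-a[1])/dd[1])-PIV;print("side∩plane",p,np.hypot(p[0],p[2]),np.arctan2(p[2],-p[0])-.08)
E
python3 kn.py 8
```

```text
[ 574.4503827  -240.79799897  135.86642115] [-6.22618414  0.187016   -4.48463246] (array([ 5.6, -0.1, -2.2]), np.float64(-0.0))
[] [(np.int32(32), array([260. , 156.1]), array([257, 153,   6,   8], dtype=int32))]Traceback (most recent call last):
  File "kn.py", line 8, in <module>
    k,e=tri(t,b1[0][1],s,b2[0][1]);print(k,e); q=R.from_euler('z',-YAW).apply(k-O)-PIV;print(q,np.hypot(q[0],q[2]),np.arctan2(q[2],-q[0])-.08)
              ~~^^^
IndexError: list index out of range
```

View pics/s8.png

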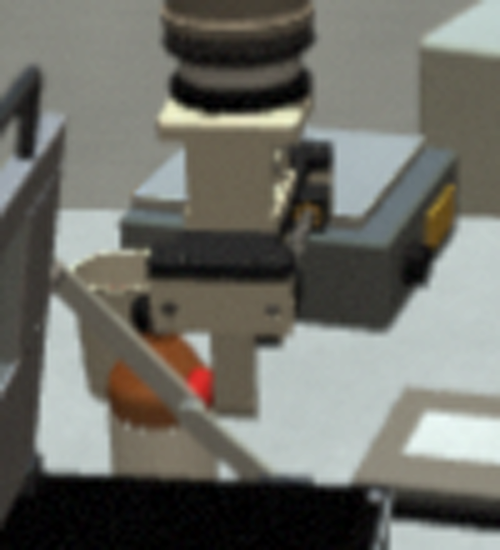

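Finger (235,400) is pushing the knob (200,385) at about 6 N, and the links are nearly straight. Continuing.

Emit:
{"name": "play_rows", "arguments": {
  "moves": [0,3,0,0,0,0,6,0,0,0,0,9,0,0,0,0,9,0,0,0]
}}

```text
time: 9.7
tool_pos: [579.8, -240.6, 133.1]
tcp_rot: [-3.138, 0.017, -0.029]
contact_force: [-15.2, -0.2, -12.7]
grip_width: 91.4
```

```bash
sed -i 's/^k,e=tri/if b1: k,e=tri/' kn.py; python3 kn.py 9
```

```text
[ 579.78277176 -240.64754584  133.11751853] [-15.18114596  -0.2451042  -12.73568726] (array([ 0.2,  0.2, -4.9]), np.float64(0.1))
[] [(np.int32(29), array([258.2, 157.8]), array([255, 155,   6,   8], dtype=int32))]
side∩plane [54.31744283 -1.         48.06463514] 72.52995068913384 2.337191990465149
```

View pics/s9.png

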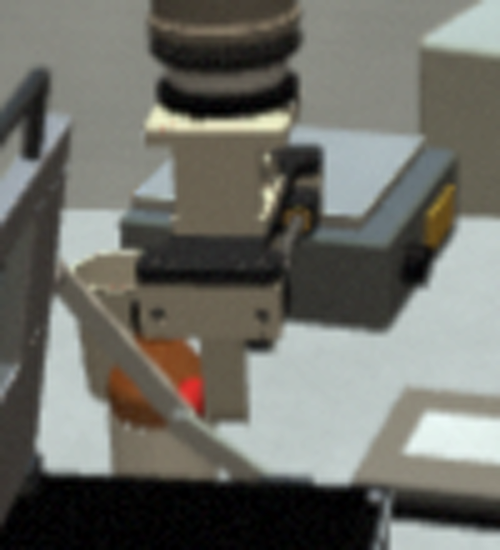

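Emit:
{"name": "play_rows", "arguments": {
  "moves": [0,2,0,0,0,0,4,0,0,0,0,4,0,0,0]
}}

```text
time: 10.05
tool_pos: [580.5, -240.6, 132.9]
tcp_rot: [-3.137, 0.024, -0.027]
contact_force: [-28.2, -0.8, -5.9]
grip_width: 91.8
```

```bash
cd .;python3 kn.py 10
```

```text
[ 580.50603943 -240.63240615  132.93308621] [-28.15780456  -0.77677525  -5.8553843 ] (array([-0.5,  0.2, -5.1]), np.float64(0.1))
[] [(np.int32(29), array([258.2, 158.2]), array([255, 155,   6,   8], dtype=int32))]
side∩plane [54.36938941 -1.         46.88019564] 71.78985477056467 2.350027682782326
```

Force rose to 28 N with only 0.7 mm of travel, so this looks like the stop. Backing off to check.

Emit:
{"name": "play_rows", "arguments": {
  "moves": [0,-10,0,0,0,0,-30,0,0,0,0,-45,0,-10,0,0,-45,0,-50,0,0,-45,0,-90,0,0,-45,0,-130,0,0,-45,0,-150,0,0,-45,0,-150,0]
}}

```text
time: 10.82
tool_pos: [546.5, -241.5, 294.4]
tcp_rot: [3.136, -0.011, -0.031]
contact_force: [1.2, -0.3, 0.4]
grip_width: 91.9
```

```bash
cd .;python3 kn.py 11
```

```text
[ 546.4593414  -241.46701778  294.42124623] [ 1.2392465  -0.27159537  0.42899031] (array([ 31.9,  -2.5, 156.8]), np.float64(-0.1))
[(np.int32(33), array([352.2, 173. ]), array([349, 171,   7,   5], dtype=int32))] [(np.int32(34), array([258.5, 158.1]), array([255, 155,   7,   8], dtype=int32))]
[ 597.92564695 -179.23851709  133.2033841 ] 1.493354506109171
[53.48810118  3.09771435 49.2033841 ] 72.67702507628708 2.3178944737005343
side∩plane [53.53803373 -1.         47.21053764] 71.38036088128453 2.3389169302744897
```

View pics/s11.png

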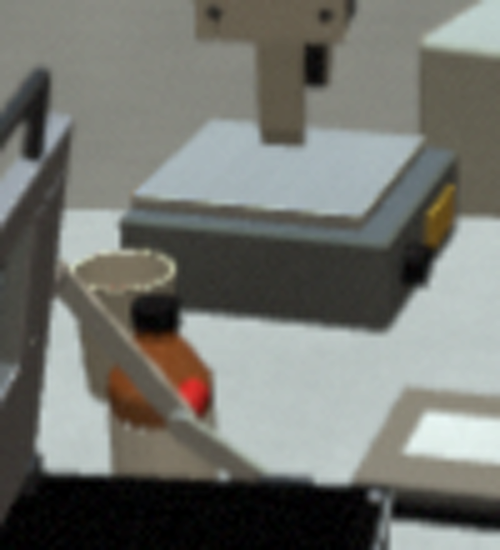

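View pics/t11.png

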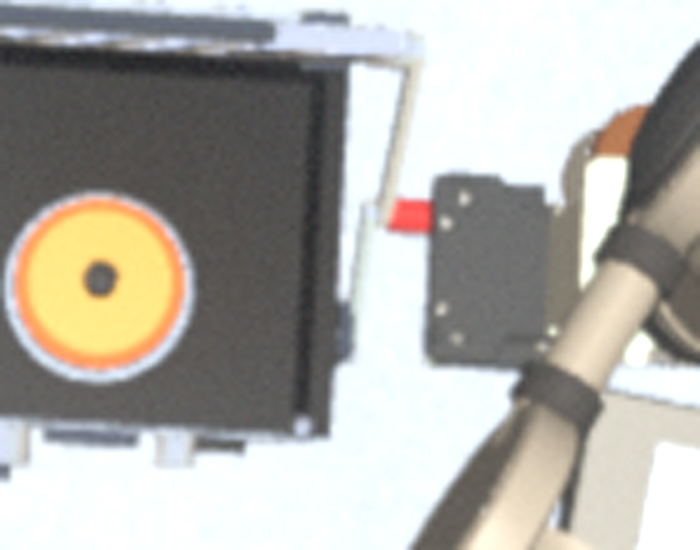

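Links now bend below the straight line, with the knuckle at crop (180,415) against a line height of about 397, so it is past straight. The angle is uncertain, so I'll confirm by pressing on the knob from above, where the contact height is also a measurement.

Run:
```python
from plant import bot
from h import *
o=bot.get_obs();print(shift(o,w([15,-214.5,172]),YAW))
```

```text
(array([ 52.6,  -0.4, 116.7]), np.float64(-0.1))
```

Emit:
{"name": "play_rows", "arguments": {
  "moves": [0,20,0,0,0,0,40,0,30,0,0,50,0,60,0,0,50,0,90,0,0,50,0,110,0,0,50,0,110,0,0,50,0,110,0]
}}

```text
time: 11.5
tool_pos: [593.3, -241.5, 175.5]
tcp_rot: [-3.139, 0.004, -0.031]
contact_force: [-0.8, 0.2, 0.8]
grip_width: 91.4
```

```bash
python3 - <<'E'
from plant import bot
from h import *
o=bot.get_obs();print(o["tool_pos"],o["contact_force"],shift(o,w([15,-214.5,157]),YAW))
E
python3 kn.py 12
```

```text
[ 593.27105974 -241.54699819  175.51418402] [-0.81956233  0.22079054  0.77396102] (array([ 4.4,  0.2, 18.5]), np.float64(-0.1))
[ 593.27105974 -241.54699819  175.51418402] [-0.81956233  0.22079054  0.77396102] (array([-13. ,  -0.2,  37.6]), np.float64(-0.1))
[] [(np.int32(34), array([258.6, 157.9]), array([255, 155,   7,   8], dtype=int32))]
side∩plane [53.2395686 -1.        47.8140456] 71.55860969724212 2.3298325405554845
```

View pics/s12.png

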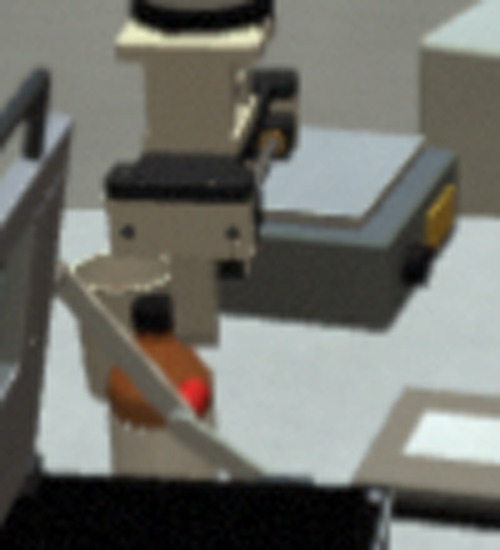

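Finger tip (195,340) stands above the knob (193,392). Pressing down slowly.

Emit:
{"name": "play_rows", "arguments": {
  "moves": [0,4,0,5,0,0,4,0,10,0,0,4,0,14,0,0,4,0,16,0,0,4,0,16,0]
}}

```text
time: 12.02
tool_pos: [597.7, -242.1, 161.2]
tcp_rot: [-3.141, 0.001, -0.031]
contact_force: [-0.3, 0.2, 0.1]
grip_width: 92.1
```

Emit:
{"name": "play_rows", "arguments": {
  "moves": [0,0,0,2,0,0,0,0,3,0,0,0,0,3,0]
}}

```text
time: 12.27
tool_pos: [597.9, -242.2, 158.7]
tcp_rot: [-3.142, 0.0, -0.031]
contact_force: [-0.2, -0.4, 0.2]
grip_width: 92.0
```

Emit:
{"name": "play_rows", "arguments": {
  "moves": [0,0,0,2,0,0,0,0,4,0,0,0,0,4,0]
}}

```text
time: 12.52
tool_pos: [598.4, -242.4, 156.4]
tcp_rot: [3.141, -0.002, -0.031]
contact_force: [-2.1, 0.4, 8.1]
grip_width: 92.0
```

Emit:
{"name": "play_rows", "arguments": {
  "moves": [0,0,0,2,0,0,0,0,3,0,0,0,0,3,0]
}}

```text
time: 12.77
tool_pos: [598.6, -242.5, 155.9]
tcp_rot: [3.14, -0.004, -0.031]
contact_force: [-6.2, 1.8, 20.9]
grip_width: 91.9
```

Contact at TCP z 156–157 mm matches the predicted locked height of 157, and at 21 N nothing moves: locked. Retreating and going to the cover.

Emit:
{"name": "play_rows", "arguments": {
  "moves": [0,0,0,-20,0,0,-20,0,-50,0,0,-50,0,-80,0,0,-50,-40,-80,0,0,-50,-80,-80,0,0,-50,-120,-80,0,0,-50,-120,-80,0,0,-50,-120,-80,0]
}}

```text
time: 13.43
tool_pos: [551.9, -118.8, 232.2]
tcp_rot: [3.141, -0.001, -0.027]
contact_force: [-0.4, 0.1, -1.2]
grip_width: 92.0
```

Run:
```python
from plant import bot
from h import *
o=bot.get_obs();print(o["tool_pos"],o["contact_force"])
t=bot.capture("top");s=bot.capture("side");crop(s,190,60,370,260,3,"s13.png");crop(t,210,100,370,260,4,"t13.png")
hsv=cv2.cvtColor(t["color"],cv2.COLOR_RGB2HSV);print(hsv[186,290],hsv[178,278])
for lo in (70,):
  b,m=blob(t,(5,100,lo),(30,255,255),(240,140,340,230));print(b[:2])
  c=max(cv2.findContours(m,0,2)[0],key=cv2.contourArea);e=cv2.minEnclosingCircle(c);print(e,onz(t,e[0],64))
b=blob(s,(5,130,60),(18,255,255),(230,185,290,240))[0];print(b[:2])
```

```text
[ 551.88063291 -118.84703914  232.20852059] [-0.41000245  0.08565688 -1.19084474]
[ 0 11 67] [ 17 145 181]
[(np.int32(491), array([283.3, 186.5]), array([273, 170,  25,  34], dtype=int32))]
((288.98175048828125, 186.427001953125), 16.69553565979004) [567.96418781 -26.17465825  64.        ]
[(np.int32(579), array([262. , 214.4]), array([244, 203,  36,  21], dtype=int32))]
```

View pics/s13.png

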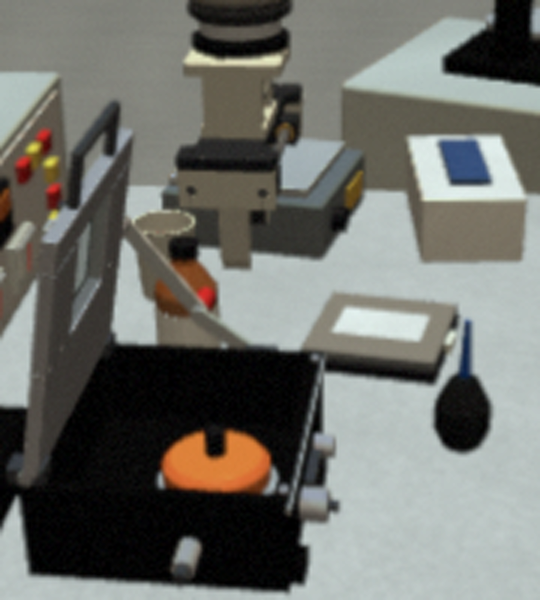

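View pics/t13.png

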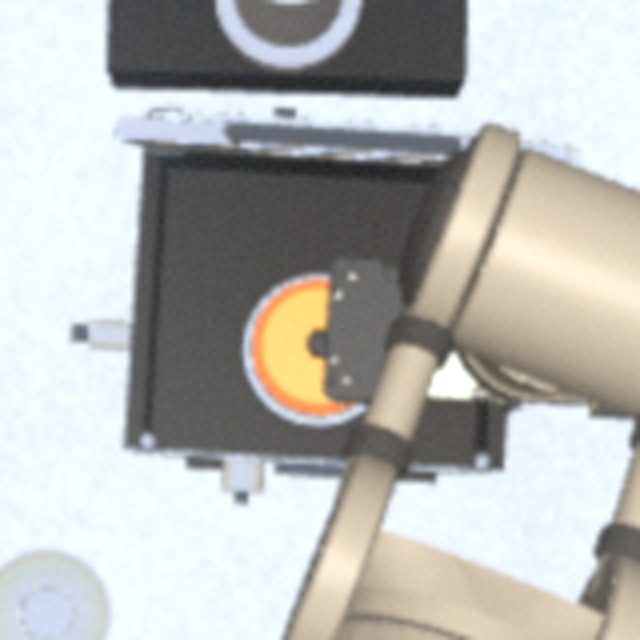

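Run:
```python
from plant import bot
from h import *
t=bot.capture("top");crop(t,260,80,460,300,3,"t14.png")
for z in(232,300,350,400,450,500,550): print(z,(proj(t,[552,-119,z])[0]-[260,80])*3, t["fx"]/(1228-z)*3)
```

```text
232 [216.54626567 322.06503097] 1.388076929314726
300 [228.14629748 312.7059397 ] 1.489789462928305
350 [237.7749181  304.93708166] 1.5746294095643134
400 [248.51564657 296.27056217] 1.6697157265669893
450 [260.57272641 286.54145163] 1.7770239352152533
500 [274.20360492 275.54183794] 1.899072282414103
550 [289.73743504 263.00587164] 2.0391218607632258
```

View pics/t14.png

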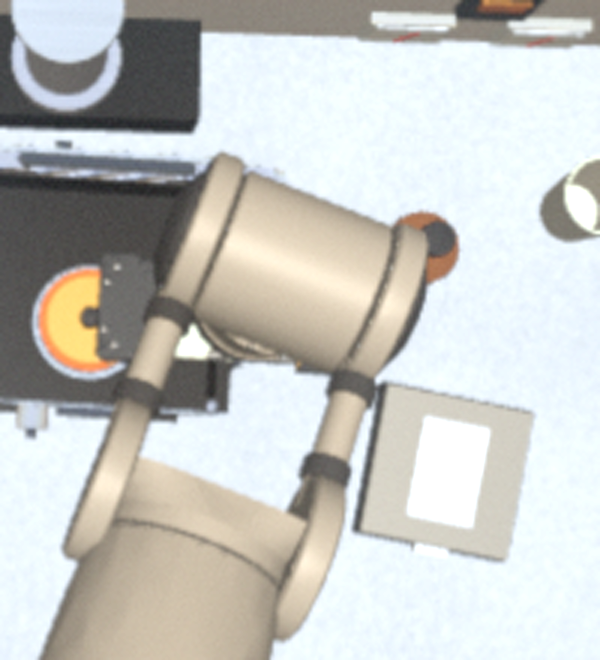

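Run:
```python
from plant import bot
from h import *
o=bot.get_obs();print(shift(o,[568.3,-26.6,150],YAW))
```

```text
(array([ 13.4, -95.6,  81.7]), np.float64(-0.1))
```

Emit:
{"name": "play_rows", "arguments": {
  "moves": [60,6,-30,0,0,90,13,-60,0,0,90,13.6,-92.7,20,0,90,13.6,-92.7,50,0,90,13.6,-92.7,82,0,90,13.6,-92.7,82,0,90,13.6,-92.7,82,0]
}}

```text
time: 14.17
tool_pos: [567.6, -29.6, 148.7]
tcp_rot: [-3.141, 0.004, -0.033]
contact_force: [0.1, 0.7, 0.8]
grip_width: 59.7
```

Run:
```python
from plant import bot
from h import *
o=bot.get_obs();print(shift(o,[568.3,-26.6,88.5],YAW))
s=bot.capture("side");crop(s,190,120,310,250,5,"s15.png")
```

```text
(array([ 0.8, -3. , 60.2]), np.float64(-0.1))
```

View pics/s15.png

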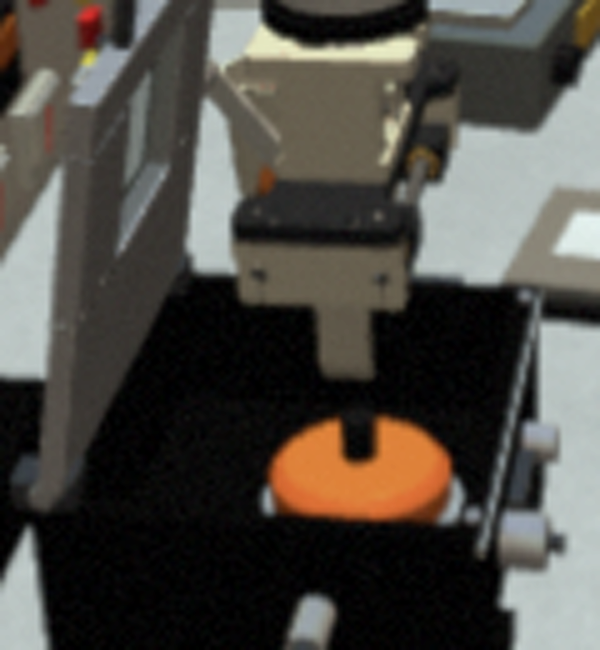

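Finger (345,350) is above the knob (358,435) and the frame is well clear. Descending to TCP z about 89.

Emit:
{"name": "play_rows", "arguments": {
  "moves": [90,0.5,-1,25,0,90,0.5,-1,45,0,90,0.5,-1,58,0,90,0.5,-1,58,0,90,0.5,-1,58,0]
}}

```text
time: 14.63
tool_pos: [569.9, -28.5, 93.4]
tcp_rot: [3.141, -0.002, -0.032]
contact_force: [-0.2, -0.5, 0.1]
grip_width: 60.0
```

Run:
```python
from plant import bot
from h import *
o=bot.get_obs();print(o["tool_pos"],shift(o,[568.3,-26.6,88.5],YAW),o["contact_force"])
s=bot.capture("side");crop(s,190,120,310,250,5,"s16.png")
```

```text
[569.86318693 -28.47285503  93.39658943] (array([-1.6, -1.8,  4.9]), np.float64(-0.1)) [-0.16983042 -0.50527161  0.14349936]
```

View pics/s16.png

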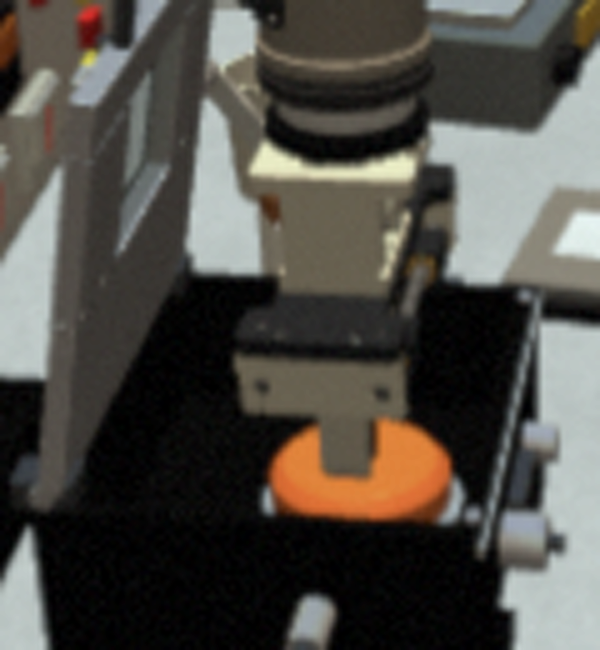

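Emit:
{"name": "play_rows", "arguments": {
  "moves": [90,-1.8,-1.5,4.5,0,90,-1.8,-1.5,4.5,0,90,-1.8,-1.5,4.5,0,150,-1.8,-1.5,4.5,0,255,-1.8,-1.5,4.5,0,255,-1.8,-1.5,4.5,0,255,-1.8,-1.5,4.5,0,255,-1.8,-1.5,4.5,0]
}}

```text
time: 15.35
tool_pos: [567.0, -26.0, 87.3]
tcp_rot: [3.142, 0.0, -0.031]
contact_force: [-0.7, 0.3, -0.1]
grip_width: 30.6
```

Emit:
{"name": "play_rows", "arguments": {
  "moves": [255,0,0,0,0,255,0,0,0,0,255,0,0,0,0]
}}

```text
time: 15.6
tool_pos: [567.0, -26.0, 87.3]
tcp_rot: [3.141, 0.0, -0.031]
contact_force: [0.4, 0.2, 0.2]
grip_width: 17.3
```

Knob gripped at 17.3 mm. Lifting.

Emit:
{"name": "play_rows", "arguments": {
  "moves": [255,0,0,-10,0,255,0,0,-30,0,255,0,0,-55,0,255,0,0,-80,0,255,0,0,-105,0,255,0,0,-120,0,255,0,0,-120,0,255,0,0,-120,0]
}}

```text
time: 16.27
tool_pos: [567.2, -26.0, 208.1]
tcp_rot: [3.141, -0.002, -0.031]
contact_force: [-0.4, -0.0, -0.7]
grip_width: 17.3
```

Run:
```python
from plant import bot
from h import *
o=bot.get_obs();print(o["tool_pos"],o["contact_force"],o["grip_width"])
t=bot.capture("top");s=bot.capture("side");crop(s,190,60,370,260,3,"s17.png");crop(t,100,100,340,280,3,"t17.png")
b,m=blob(t,(95,80,40),(130,255,255),(110,190,200,270))
c=max(cv2.findContours(m,0,2)[0],key=cv2.contourArea);r=cv2.minAreaRect(c);print(r)
q=[onz(t,x,18) for x in cv2.boxPoints(r)];print(np.round(q),np.mean(q,0))
b,m=blob(s,(95,80,40),(130,255,255),(230,290,370,400))
c=max(cv2.findContours(m,0,2)[0],key=cv2.contourArea);h=cv2.approxPolyDP(c,6,True)[:,0];print([(x,onz(s,x,18).round()) for x in h])
for p in([446,343,18],[446,343,4]): print(shift(o,[446,343,207],0))
```

```text
[567.18710321 -25.97784606 208.07266796] [-0.38127624 -0.00551313 -0.71996234] 17.286725978286913
((149.5, 229.5), (55.0, 57.0), 90.0)
[[518. 423.  18.]
 [522. 270.  18.]
 [375. 264.  18.]
 [371. 416.  18.]] [446.55477034 343.33592039  18.        ]
[(array([265, 313], dtype=int32), array([523., 280.,  18.])), (array([257, 377], dtype=int32), array([517., 436.,  18.])), (array([342, 381], dtype=int32), array([373., 432.,  18.])), (array([341, 315], dtype=int32), array([375., 274.,  18.]))]
(array([-132.6, -365. ,    0.7]), np.float64(-1.8))
(array([-132.6, -365. ,    0.7]), np.float64(-1.8))
```

View pics/s17.png

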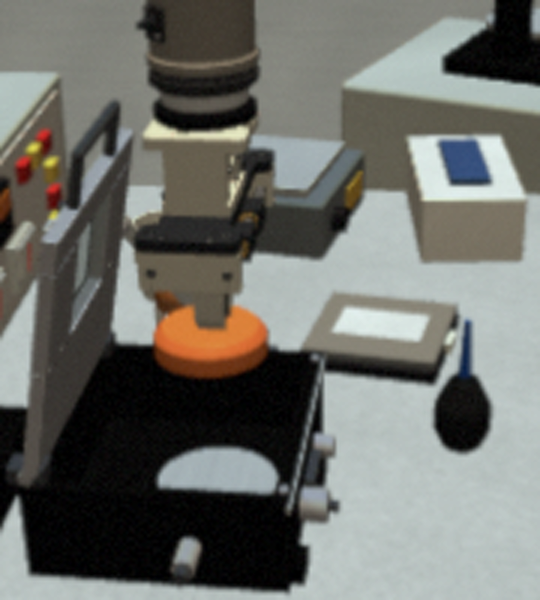

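View pics/t17.png

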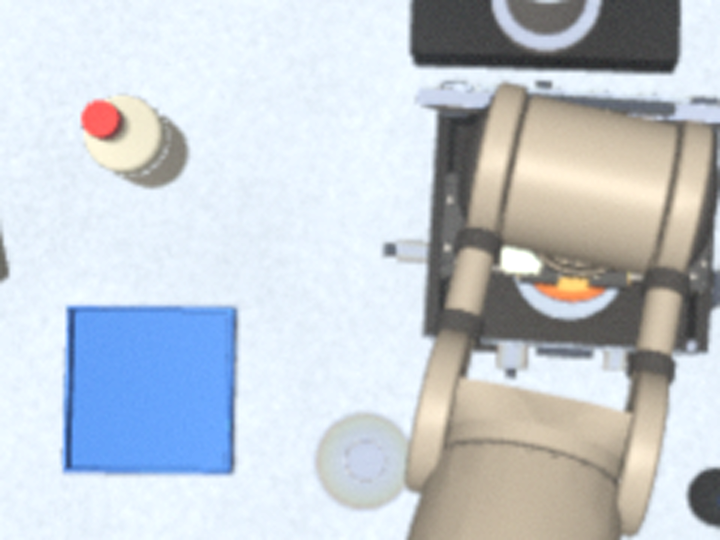

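Cover hangs level at (211,340) and the frame stays up. Tray centre is about (446,345). Carrying it over.

Emit:
{"name": "play_rows", "arguments": {
  "moves": [255,-11,-30,0,0,255,-22,-61,0,0,255,-33,-92,0,0,255,-44,-122,0,0,255,-55,-153,0,0,255,-66,-184,0,0,255,-77,-214,0,0,255,-88,-245,0,0]
}}

```text
time: 17.03
tool_pos: [485.2, 222.7, 205.6]
tcp_rot: [3.14, 0.003, -0.031]
contact_force: [0.2, -0.3, -0.5]
grip_width: 17.2
```

Emit:
{"name": "play_rows", "arguments": {
  "moves": [255,-11,-30,0,0,255,-22,-61,0,0,255,-33,-92,0,0,255,-44,-122,0,0,255,-44,-122,40,0,255,-44,-122,80,0,255,-44,-122,100,0,255,-44,-122,100,0]
}}

```text
time: 17.7
tool_pos: [442.6, 343.0, 100.9]
tcp_rot: [3.135, 0.011, -0.031]
contact_force: [-1.0, -0.6, -1.8]
grip_width: 17.3
```

Run:
```python
from plant import bot
from h import *
o=bot.get_obs();print(o["tool_pos"],shift(o,[446,345,52]),o["grip_width"])
t=bot.capture("top");s=bot.capture("side");crop(s,220,240,380,400,4,"s18.png")
```

```text
[442.64133652 343.02567664 100.87740297] (array([ 3.8, -2.4, 48.8]), 0) 17.333369103286323
```

View pics/s18.png

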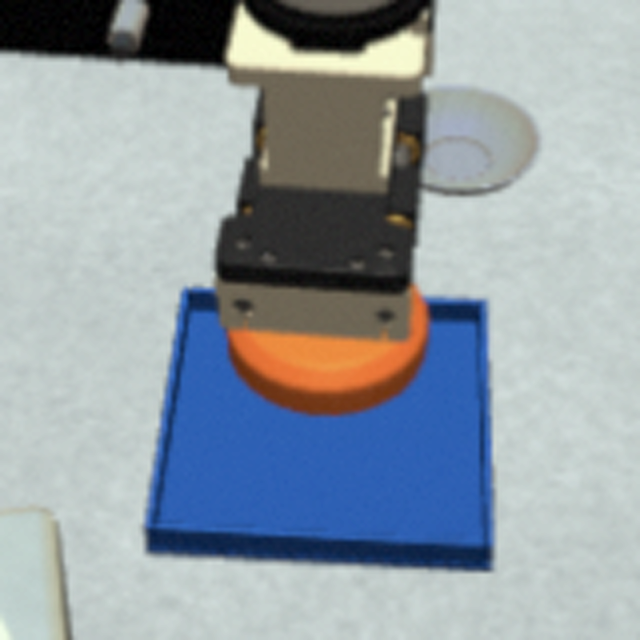

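Cover is over the tray; lowered by about 48 mm it should land near the tray's centre, (322,430) in the crop.

Emit:
{"name": "play_rows", "arguments": {
  "moves": [255,3,-2,12,0,255,3,-2,24,0,255,3,-2,34,0,255,3,-2,42,0,255,3,-2,45,0,255,3,-2,45,0,255,3,-2,45,0]
}}

```text
time: 18.38
tool_pos: [449.8, 346.9, 62.6]
tcp_rot: [-3.141, -0.001, -0.031]
contact_force: [0.0, 0.1, -0.4]
grip_width: 17.0
```

Emit:
{"name": "play_rows", "arguments": {
  "moves": [255,-3,1.5,3,0,255,-3,1.5,6,0,255,-3,1.5,9,0,255,-3,1.5,9,0,255,-3,1.5,9,0]
}}

```text
time: 18.8
tool_pos: [446.5, 345.4, 53.1]
tcp_rot: [3.141, 0.0, -0.031]
contact_force: [-0.1, 0.3, -1.5]
grip_width: 17.2
```

Emit:
{"name": "play_rows", "arguments": {
  "moves": [255,0,0,1,0,255,0,0,2,0,255,0,0,2,0]
}}

```text
time: 19.05
tool_pos: [446.7, 345.5, 51.3]
tcp_rot: [-3.142, -0.0, -0.031]
contact_force: [0.7, 0.5, -1.2]
grip_width: 17.2
```

Emit:
{"name": "play_rows", "arguments": {
  "moves": [255,0,0,1,0,255,0,0,1,0,255,0,0,1,0]
}}

```text
time: 19.3
tool_pos: [446.6, 345.5, 51.2]
tcp_rot: [-3.141, -0.001, -0.031]
contact_force: [-1.6, -1.6, 6.2]
grip_width: 17.0
```

Touchdown at 6 N. Releasing slowly and rising.

Emit:
{"name": "play_rows", "arguments": {
  "moves": [200,0,0,0,0,180,0,0,0,0,140,0,0,0,0,110,0,0,0,0,110,0,0,0,0,110,0,0,-15,0,110,0,0,-40,0,110,0,0,-80,0]
}}

```text
time: 19.97
tool_pos: [444.5, 344.2, 127.7]
tcp_rot: [3.137, 0.007, -0.031]
contact_force: [0.5, -0.1, 0.1]
grip_width: 51.8
```

Emit:
{"name": "play_rows", "arguments": {
  "moves": [110,-15,30,-40,0,110,-30,60,-80,0,110,-50,100,-100,0,110,-60,140,-100,0,110,-70,180,-100,0,110,-70,220,-100,0,110,-70,220,-100,0,110,-70,220,-100,0]
}}

```text
time: 20.63
tool_pos: [368.9, 124.8, 230.6]
tcp_rot: [3.14, -0.0, -0.035]
contact_force: [0.0, 0.4, 0.5]
grip_width: 52.0
```

Run:
```python
from plant import bot
from h import *
o=bot.get_obs();print(o["time"],o["tool_pos"],o["contact_force"])
t=bot.capture("top");s=bot.capture("side");crop(s,150,60,390,400,2,"s20.png");crop(t,100,100,380,300,2.5,"t20.png")
b,m=blob(t,(5,100,70),(30,255,255),(120,190,190,270))
c=max(cv2.findContours(m,0,2)[0],key=cv2.contourArea);e=cv2.minEnclosingCircle(c);print(e,onz(t,e[0],28))
```

```text
20.6333 [368.87538766 124.76957062 230.59798145] [0.01071241 0.42711797 0.51033463]
((149.09689331054688, 228.1821746826172), 16.543563842773438) [449.83067779 341.68835468  28.        ]
```

View pics/s20.png

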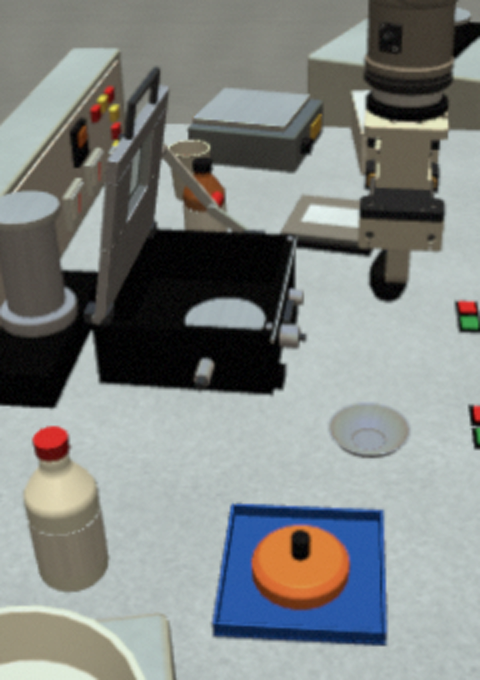

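View pics/t20.png

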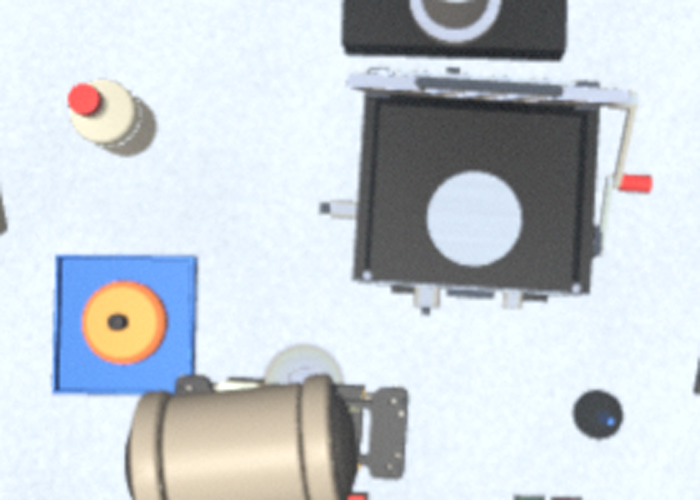

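Cover is upright and flat in the tray (side crop 300,565), the frame is up with the stay folded past straight, and the robot is clear. I'll let the arm settle, then hand in.

Emit:
{"name": "play_rows", "arguments": {
  "moves": [110,0,0,0,0,110,0,0,0,0,110,0,0,0,0,110,0,0,0,0]
}}

```text
time: 21.07
tool_pos: [369.7, 128.4, 230.0]
tcp_rot: [3.141, 0.001, -0.03]
contact_force: [0.8, 0.1, 0.6]
grip_width: 52.3
```

```bash
python3 kn.py 21; python3 -c "
from plant import bot
print(bot.close_job())"
```

```text
[369.7155374  128.39852032 230.04228608] [0.76410205 0.12385454 0.59294214] (array([221.3, 362.8,  92. ]), np.float64(0.0))
[(np.int32(51), array([354.2, 173. ]), array([349, 171,  11,   5], dtype=int32))] [(np.int32(34), array([258.6, 158.1]), array([255, 155,   7,   8], dtype=int32))]
[ 598.47258241 -184.5852919   130.66563445] 1.3619040022075635
[54.19516973 -2.23024899 46.66563445] 71.51781498384614 2.350709010286555
side∩plane [53.2652838  -1.         47.22191615] 71.18356427779786 2.3362628106937935
the job is handed in; nothing more can be done
None
```

The job is handed in after about 21 s. I raised the frame by its handle to about 1.33 rad, and it held when released. I then pushed the red knuckle past straight to its stop. After that I lifted the dust cover off the chuck by its knob and set it down in the tray.

**Stay lock:** A second press from above met the knob at the height expected when locked (tool at about 156.5 mm, predicted 157). It did not move under 21 N, and the pictures show the links bent past straight.

**Disagreement:** Measured from the images, the stay angle came out at about 2.34–2.35 rad instead of 2.42. I put this down to a height error of about 3.5 mm in the image measurements, already seen with the frame closed; allowing for it gives about 2.4 rad.

**Cover:** It stands upright and flat in the tray at about (450, 342) mm, with the tray centre at about (446, 344). In the last pictures the frame is up and the arm is clear. I saw nothing else out of place, though I did not measure the other items again.

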